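# Feel for play in a tube rotor and take it up

### The job

The tube rotor on the grey bearing stand has play on its spindle: with closed fingers between its two upright posts, gently rock it to the left until it stops and then to the right until it stops. Then push the take-up slide at the back right of the stand inwards until the play is just taken up under light pressure and let go of it, without jamming it. Prove it by pressing the left post and then the right post again, gently, from between them; leave the rotor held without play and the timer, bottle and dish undisturbed.

Things in the scene. Friction and masses are not known exactly. Their poses are not given: they have to be found in the camera images.
- stand: Grey bearing stand fixed to the worktop, base plate 170 x 190 x 14 mm (x -55 to 115, y -115 to 75). Origin on the worktop under the vertical spindle; x points from the front (the rotor's posts) to the back (housing), y to the left, z up. At the back a housing and roof (x 57 to 107, y -34 to 64, up to z = 60 mm) hide the rotor's tail, the slide's nose and a stop.
- housing (a point): Middle of the roof, z = 60 mm. Under it the rotor's tail swings between the take-up slide's nose (right of it; 4 to 8 mm off a straight-standing tail at the start) and a stiffly sprung fixed stop (left of it; 1 to 9 mm off a straight-standing tail, different on every stand and not to be seen). Free play at the start is thus 5 to 17 mm, at the tail as at the posts.
- rotor: Aluminium disc, 106 mm diameter, z 34 to 46 mm, with eight tube wells; origin and axes as the stand's when it stands straight. Less than 1 N at the posts turns it on its spindle within the play and it stays where left; it must not be pressed with more than 15 N. 80 mm in front (-x) a crossbar bears two upright posts; a tail at the back is touched 80 mm behind the spindle.
- post_left: Left upright steel post of the rotor (its sleeve can spin), 12 mm diameter, z 46 to 80 mm; origin at its foot, 46 mm left of the crossbar's middle. The gap between the posts is 80 mm. Pressed left, the rotor's tail swings right and meets the slide's nose. A press kept at 2 to 5 N feels either stop.
- post_right: Right upright steel post, like the left one, 46 mm right of the crossbar's middle. Pressed right, the rotor's tail swings left and meets the hidden stop.
- fork (a point): Middle between the tops of the two posts, at z = 80 mm; the crossbar's top below it is at z = 46 mm.
- takeup: Take-up slide at the back right of the stand: dark carriage 42 x 34 x 18 mm (top at z = 44 mm) with an upright steel tab and a nose towards the housing. Origin under the carriage, axes as the stand's. It moves only along the stand's y, 24 mm in all; pushed left (+y) its nose comes to the rotor's tail, brings it against the hidden stop and is then pressed in.
- tab (a point): Middle of the tab's top edge, z = 76 mm; tab 8 mm thick (y), 32 mm wide (x), free from z = 44 up; push its right (-y) face. The slide needs about 8 N to move and stays where left, also against 8 N on its nose; push beyond that goes into the nose, which with the stop yields 1 mm for 5 N. Over 2 N must remain on the nose after letting go; it must never bear over 15 N.
- timer: Loose bench timer 36 x 58 x 66 mm right of the stand, a bystander; origin at its underside.
- amber_bottle: Loose amber bottle, 42 mm diameter, 81 mm high, left of the stand, a bystander; origin at its underside.
- petri_dish: Loose petri dish, 61 mm diameter, 15 mm high, left of the stand, a bystander; origin at its underside.

How it is judged:
On the way, in this order (a step that is already met when the one before it is completed fails the run):
1. the rotor is pressed left by its left post until its tail bears on the slide's nose (contact force between the fingers and post_left above 1 N and contact force between takeup and rotor above 1 N), for 0.1 s.
2. the rotor is pressed right by its right post, off the nose, until it stands still against the stop (contact force between the fingers and post_right above 1 N and contact force between takeup and rotor below 0.3 N and angular speed of rotor below 0.06 rad/s), for 0.1 s.
3. the slide has taken up the play and is let go: at least 2 N on the rotor, fingers off both (contact force between takeup and rotor above 2 N and contact force between the fingers and rotor below 0.1 N and contact force between the fingers and takeup below 0.1 N), for 0.2 s.
4. the left post is pressed again with at least 1 N and the rotor stays put (all of step 1 and angular speed of rotor below 0.06 rad/s), for 0.1 s.
5. the right post is pressed again with at least 1 N and the rotor stays put (contact force between the fingers and post_right above 1 N and contact force between takeup and rotor above 0.5 N and angular speed of rotor below 0.06 rad/s), for 0.1 s.
At the end, for the whole second after the job is handed in: the slide's nose holds the rotor's tail against the stop with between 2 and 15 N, the rotor is at rest (all of step 3 and contact force between takeup and rotor below 15 N and angular speed of rotor below 0.06 rad/s); the robot touches nothing.
It fails at once if the rotor is pressed with more than 15 N (contact force between the fingers and rotor above 15 N).
It fails at once if the slide is jammed: more than 15 N on the rotor (contact force between takeup and rotor above 15 N).
It fails at once if a bystander is moved more than 20 mm (distance of any of timer, amber_bottle, petri_dish from where it was at the start of the episode above 0.02 m).
It also fails if it takes over 67 s, if anything falls off the work surface, if the arm or the gripper's body presses on something with over 40 N, if the wrist force passes 120 N, or if a joint passes its speed limit or range.

### The arm

A 7-joint arm with a two-finger parallel gripper is mounted at the origin on a cart in front of the work surface, level with it; the furniture and walls round the work are solid. World frame = base frame: x ahead of the robot, y to its left, z up, the work surface at z = 0. Lengths are in m, angles in rad, forces in N, time in s.
With the tool pointing down it reaches from about 0.4 to 0.85 m from the base axis. Payload 10.4 kg.
Tool frame: the origin (TCP) lies at the very end of the fingers, on their centre line; the grasp point (between the pads) lies 19 mm behind it; z points along the fingers, y is the direction in which the jaws open and shut (so a half turn about z gives the same grasp; the last joint's range is limited). The gripper opens to 87 mm and grips with 3 to 60 N. Pads are 19 mm wide; open, the fingers measure 117 mm over their backs; the gripper's body (75 mm by 190 mm) begins 51 mm behind the grasp point.
Start: joints at [1.326, 0.332, -0.065, 1.46, 0.022, 1.35, -0.088], TCP at [0.138, -0.61, 0.223] pointing down, gripper open.
Joint ranges: [-2.6, 2.6], [-0.5, 2.12], [-1.47, 1.34], [0.16, 2.42], [-1.27, 4.41], [0.06, 2.06], [-2.6, 2.6]. Speed limits (rad/s): [2.22, 2.22, 2.79, 2.79, 3.14, 3.14, 3.14].

### API

Orientations are given as a unit quaternion [x, y, z, w].
In Python, from bench import read_state, imaging, r gives the robot as it stands. The module is installed in compiled form; this text tells all that it offers.
- The arm moves only by the tool move_arm, never from a script. Its argument "series" is a list of rows, each a list of 4 numbers: the shift along the tool's x, y, z in m, then the turn about the tool's z in rad. In form: [[x, y, z, roll], ...]. A call has 1 to 20 rows; each row is the pose to reach, as a shift and turn from the pose commanded when the call began, along the tool's axes at that moment; what a row does not reach only later rows make up. A row lasts 1/10 s, in which the tool goes at most 50 mm and 8.59 degrees, less where a joint would pass 70% of its speed; a pose out of reach is approached as far as the arm can. A call with a gripper value outside its range is refused whole. "claw" is the gripper's target within -1 to 1 (fully open at 1, half-way at 0, shut at -1), set as the call begins (left out, the last holds). The fingers move at their own pace and stop on an object; "newtons" is the grip in N (left out, the last holds). Time passes only in rows, so rows that repeat a pose let the fingers close. It gives the time, the measured TCP pose, the force and the opening at its end, in the units of the state.
- read_state(): the state, without advancing time (a new reading comes with each control period).
- imaging.camera(name): name is "scene" or "top" or "wrist"; returns (picture, depth): 384x512x3 uint8, red, green, blue; 384x512 float32, m along the optical axis (not along the pixel's ray), 0 where there is no reading.
- imaging.get_calibration(name): a dict with "camera_matrix" (3x3 intrinsics, pixels), "R" (3x3) and "t" (3): a world point X has camera coordinates R X + t. Camera axes: x right, y down, z forward; pixel columns grow to the right and rows downward; lengths in m; the calibration is good to about 2 mm. The wrist camera is an equidistant fisheye: a pixel r from the principal point sees the ray r / f radians off the axis. A picture is of the moment at which its call begins: read the wrist's pose just before it. get_calibration takes no time and is no camera call; for the wrist camera it gives the pose at the moment of the call.
- r.close_job(): hands the job in, once; it reports no verdict.
The state is a dict: "time": time; "joint_positions": joint angles; "joint_vel": joint speeds; "joint_torque": joint torques, N m; "ee_pos": TCP position; "eef_rot": TCP orientation; "ft_force": force on the tool from outside, world axes, zero at the start; "torque": the same for the moment, N m; "width": finger opening in m.
Only numpy, scipy, OpenCV 4.12 (cv2) and the standard library are available. Lean on these libraries where they do the work, as an engineer would, in place of code of your own. Each camera call takes 0.05 s, during which the arm holds its last target.

## Working session

There is one attempt and no reset: what is moved stays moved. The work goes in short steps, Python scripts to look and compute and a tool call to move; the robot and the scene stay as the last step left them, time stands still between calls to the robot, and variables do not carry over. Pictures are saved under pics/ and viewed, and the job is handed in when it is done.

Besides the shell and the picture viewer there is one more tool, called after "Emit:" in YAML: its name, and indented under it one key for each argument. move_arm: Moves the arm, as the interface text tells. Its arguments: {"type":"object","properties":{"series":{"type":"array","items":{"type":"array","items":{"type":"number"}}},"claw":{"type":"number"},"newtons":{"type":"number"}},"required":["series"]}

```bash
mkdir -p pics
python3 - <<'E'
from bench import read_state, imaging, r
import cv2,numpy as np
s=read_state()
for k in s: print(k,np.round(s[k],4))
for n in ("scene","top"):
    p,d=imaging.camera(n); cv2.imwrite(f"pics/{n}0.png",p[:,:,::-1]); np.save(f"{n}0.npy",d)
    c=imaging.get_calibration(n); print(n,{k:np.round(v,4).tolist() for k,v in c.items()})
E
```

```text
time 0.0
joint_positions [ 1.3264  0.3329 -0.0647  1.4609  0.0216  1.3499 -0.0885]
joint_vel [ 0.0005 -0.0013  0.0011  0.0009 -0.0001  0.0004  0.0015]
joint_torque [-3.00000e-04 -6.23251e+01  2.40000e-02 -3.89900e+01 -6.15000e-02
  3.98000e-02  1.00000e-04]
ee_pos [ 0.1374 -0.6093  0.2217]
eef_rot [ 9.939e-01  1.107e-01 -1.000e-04 -7.000e-04]
ft_force [-0.3642  0.0904  0.1293]
torque [-0.0597  0.0296 -0.0234]
width 0.0871
scene {'camera_matrix': [[403.4, 0.0, 255.5654], [0.0, 403.4, 193.6638], [0.0, 0.0, 1.0]], 'R': [[-0.6595, -0.7516, -0.0156], [-0.4738, 0.4316, -0.7676], [0.5836, -0.4989, -0.6407]], 't': [0.3738, 0.3422, 0.9448]}
top {'camera_matrix': [[376.7718, 0.0, 254.9245], [0.0, 376.7718, 194.7788], [0.0, 0.0, 1.0]], 'R': [[0.0111, -0.9998, 0.0168], [-0.9839, -0.0139, -0.1783], [0.1785, -0.0146, -0.9838]], 't': [-0.0357, 0.5573, 0.9114]}
```

View pics/scene0.png

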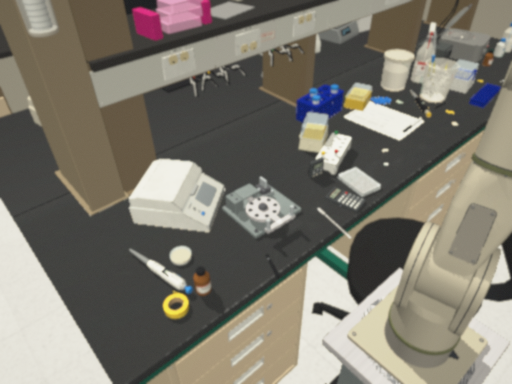

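View pics/top0.png

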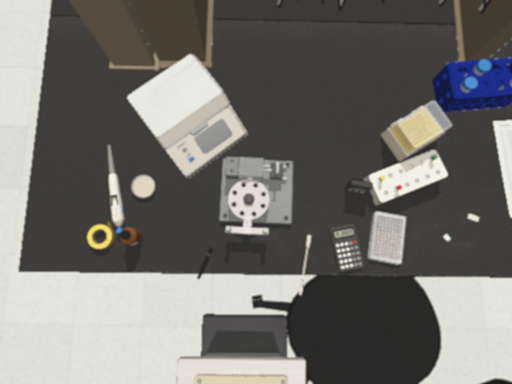

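```bash
python3 - <<'E'
import cv2
a=cv2.imread("pics/top0.png")[140:260,200:380]; cv2.imwrite("pics/top0c.png",cv2.resize(a,None,fx=4.4,fy=4.4,interpolation=cv2.INTER_CUBIC))
a=cv2.imread("pics/scene0.png")[160:250,210:320]; cv2.imwrite("pics/scene0c.png",cv2.resize(a,None,fx=6,fy=6,interpolation=cv2.INTER_CUBIC))
E
cat > h.py <<'E'
import numpy as np
from bench import read_state, imaging, r
def ray(n,u,v,z):
    c=imaging.get_calibration(n);K=c["camera_matrix"];R=c["R"];t=c["t"]
    d=R.T@np.array([(u-K[0][2])/K[0][0],(v-K[1][2])/K[1][1],1]);o=-R.T@t
    return o+d*(z-o[2])/d[2]
def proj(n,X):
    c=imaging.get_calibration(n);p=c["R"]@np.asarray(X,float)+c["t"];K=c["camera_matrix"];q=K@p;return q[:2]/q[2]
E
```

```text
(no output)
```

View pics/top0c.png

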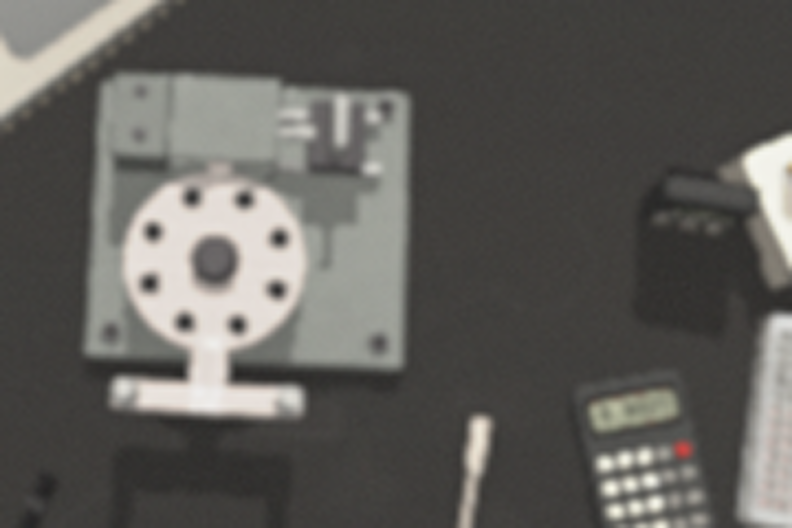

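View pics/scene0c.png

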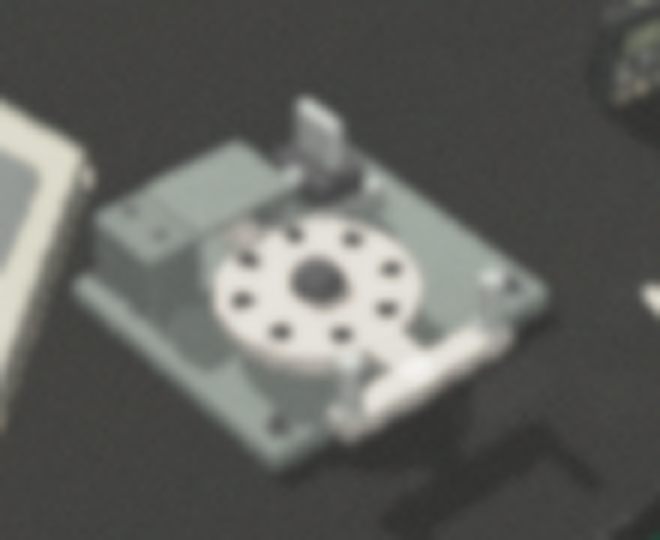

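Run:
```python
from h import *
def P(cx,cy,z): return ray("top",200+(cx+.5)/4.4-.5,140+(cy+.5)/4.4-.5,z)
for nm,a in dict(FL=(85,357,.014),FR=(403,368,.014),BR=(411,92,.014),disc=(214,262,.046),cap=(214,257,.05),postL=(122,390,.08),postR=(290,402,.08),tab=(342,120,.076),xbarL=(108,394,.046),xbarR=(304,402,.046),roofL=(112,74,.06),roofR=(281,80,.06),roofFR=(281,170,.06),timerTop=(710,192,.066)).items():
    print(nm,np.round(P(*a),4))
from math import *
```

```text
FL [0.494  0.0641 0.014 ]
FR [ 0.4899 -0.1251  0.014 ]
BR [ 0.6598 -0.1311  0.014 ]
disc [ 0.5469 -0.0118  0.046 ]
cap [ 0.5492 -0.0118  0.05  ]
postL [0.4687 0.0379 0.08  ]
postR [ 0.4633 -0.055   0.08  ]
tab [ 0.6253 -0.084   0.076 ]
xbarL [0.4694 0.0478 0.046 ]
xbarR [ 0.4662 -0.0645  0.046 ]
roofL [0.6551 0.0493 0.06  ]
roofR [ 0.653  -0.0495  0.06  ]
roofFR [ 0.5991 -0.0499  0.06  ]
timerTop [ 0.5884 -0.2972  0.066 ]
```

Emit:
move_arm:
  series:
    - [0.362,-0.184,0,-1.325]
    - [0.362,-0.184,0,-1.325]
    - [0.362,-0.184,0,-1.325]
    - [0.362,-0.184,0,-1.325]
    - [0.362,-0.184,0,-1.325]
    - [0.362,-0.184,0,-1.325]
    - [0.362,-0.184,0,-1.325]
    - [0.362,-0.184,0,-1.325]
    - [0.453,-0.513,0,-1.325]
    - [0.453,-0.513,0,-1.325]
    - [0.453,-0.513,0,-1.325]
    - [0.453,-0.513,0,-1.325]
    - [0.453,-0.513,0,-1.325]
    - [0.453,-0.513,0,-1.325]
    - [0.453,-0.513,0,-1.325]
    - [0.453,-0.513,0,-1.325]
    - [0.453,-0.513,0,-1.325]
    - [0.453,-0.513,0,-1.325]
    - [0.453,-0.513,0,-1.325]
  claw: -1
  newtons: 30

```text
time: 2.0
ee_pos: [0.4665, -0.0111, 0.2223]
eef_rot: [0.716, 0.698, -0.0, -0.0]
ft_force: [-0.2, 0.0, -0.4]
width: 0.0004
```

Run:
```python
from h import *
import cv2
s=read_state()
for k in s: print(k,np.round(s[k],4))
c=imaging.get_calibration("wrist");print(c)
p,d=imaging.camera("wrist");cv2.imwrite("pics/w1.png",cv2.resize(p[:,:,::-1],None,fx=1.5,fy=1.5))
p,d=imaging.camera("scene");cv2.imwrite("pics/s1.png",cv2.resize(p[130:280,180:380,::-1],None,fx=4,fy=4))
```

```text
time 2.0
joint_positions [ 0.6703  0.0226 -0.7428  1.8272  0.0159  1.2982 -0.1031]
joint_vel [ 0.0002 -0.0018 -0.0047 -0.0015 -0.0006 -0.     -0.0033]
joint_torque [-3.97600e-01 -3.18120e+01 -8.05900e-01 -3.85062e+01 -7.78000e-02
  3.33000e-02  1.14000e-02]
ee_pos [ 0.4665 -0.0111  0.2223]
eef_rot [ 7.164e-01  6.977e-01 -2.000e-04 -1.000e-04]
ft_force [-0.2067  0.0262 -0.36  ]
torque [-0.0747 -0.1204  0.0116]
width 0.0004
{'camera_matrix': array([[297.31863964,   0.        , 262.10097404],
       [  0.        , 297.31863964, 189.32215972],
       [  0.        ,   0.        ,   1.        ]]), 'R': array([[ 9.99642364e-01, -2.67287115e-02, -8.48910805e-04],
       [-2.55744059e-02, -9.64786307e-01,  2.61788714e-01],
       [-7.81629253e-03, -2.61673378e-01, -9.65124836e-01]]), 't': array([-0.46692757, -0.03027527,  0.389824  ])}
```

View pics/w1.png

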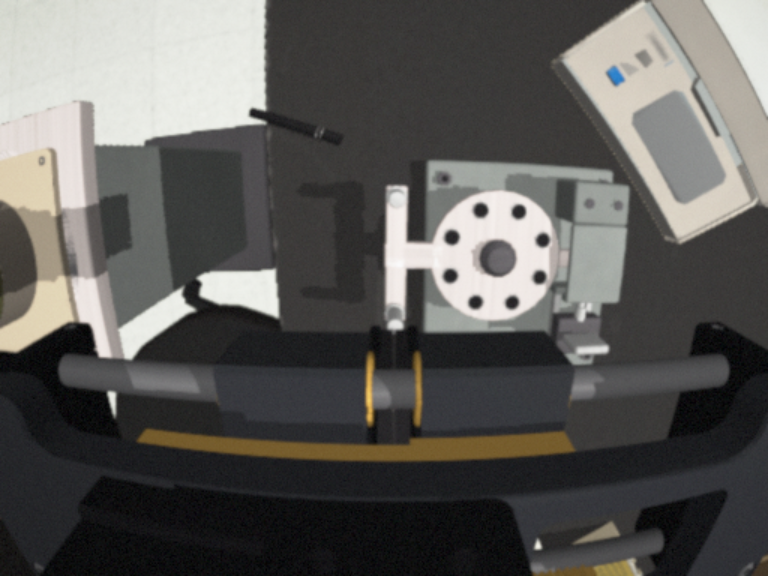

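View pics/s1.png

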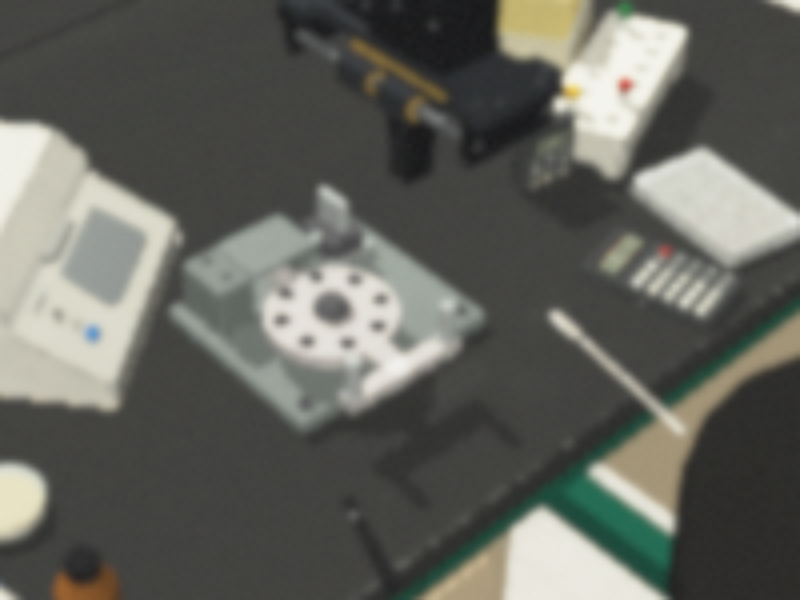

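```bash
cat >> h.py <<'E'
def wray(u,v,z,c=None):
    c=c or imaging.get_calibration("wrist");K=c["camera_matrix"];x,y=(u-K[0][2])/K[0][0],(v-K[1][2])/K[1][1]
    th=np.hypot(x,y);d=c["R"].T@np.array([np.sin(th)*x/th,np.sin(th)*y/th,np.cos(th)]);o=-c["R"].T@c["t"]
    return o+d*(z-o[2])/d[2]
E
python3 - <<'E'
from h import *
import cv2
print(proj("scene",read_state()["ee_pos"]))
a=cv2.imread("pics/w1.png")[160:380,360:660];cv2.imwrite("pics/w1c.png",cv2.resize(a,None,fx=2.6,fy=2.6))
for n,u,v,z in (("pL",397,197,.08),("pR",394,324,.08),("tab",585,349,.076),("cap",498,257,.05),("disc",496,255,.046)): print(n,np.round(wray((u+.5)/1.5-.5,(v+.5)/1.5-.5,z),4))
E
```

```text
[281.96915781 173.43307057]
pL [0.4707 0.0396 0.08  ]
pR [ 0.4663 -0.0516  0.08  ]
tab [ 0.6189 -0.0806  0.076 ]
cap [ 0.5483 -0.01    0.05  ]
disc [ 0.5476 -0.0092  0.046 ]
```

View pics/w1c.png

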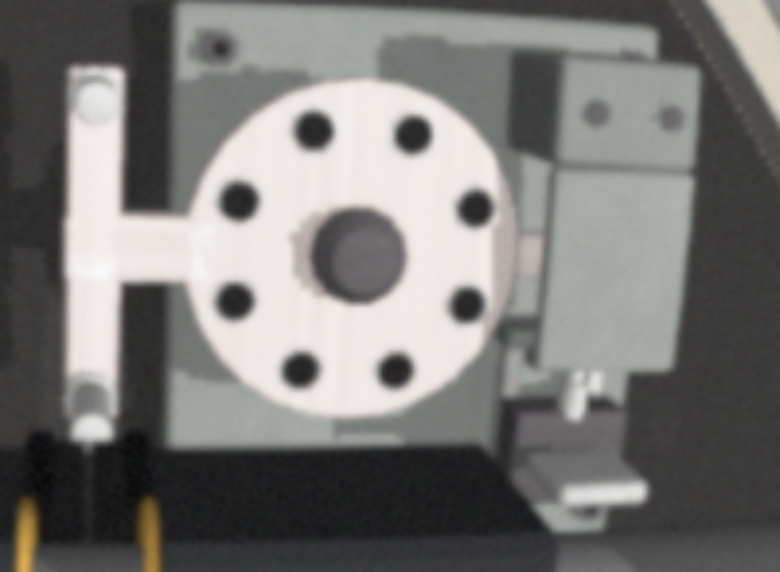

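Emit:
move_arm:
  series:
    - [0.003,0,0.05,0]
    - [0.003,0,0.1,0]
    - [0.003,0,0.135,0]
    - [0.003,0,0.155,0]
    - [0.003,0,0.165,0]
    - [0.003,0,0.165,0]
    - [0.003,0,0.165,0]

```text
time: 2.8
ee_pos: [0.4674, -0.0068, 0.0585]
eef_rot: [0.716, 0.698, 0.0, 0.0]
ft_force: [0.9, 0.4, -0.4]
width: 0.0004
```

Emit:
move_arm:
  series:
    - [0.008,0,0,0]
    - [0.016,0,0,0]
    - [0.022,0,0,0]
    - [0.025,0,0,0]
    - [0.025,0,0,0]
    - [0.025,0,0,0]

```text
time: 3.4
ee_pos: [0.4672, 0.0183, 0.0576]
eef_rot: [0.715, 0.699, -0.0, 0.0]
ft_force: [0.3, 0.3, -1.1]
width: 0.0006
```

Emit:
move_arm:
  series:
    - [0.0005,0,0,0]
    - [0.001,0,0,0]
    - [0.0015,0,0,0]
    - [0.002,0,0,0]

```text
time: 3.8
ee_pos: [0.4673, 0.0203, 0.0575]
eef_rot: [0.716, 0.699, -0.0, 0.0]
ft_force: [-0.3, 0.1, -0.3]
width: 0.0006
```

Emit:
move_arm:
  series:
    - [0.0005,0,0,0]
    - [0.001,0,0,0]
    - [0.0015,0,0,0]
    - [0.002,0,0,0]

```text
time: 4.2
ee_pos: [0.4675, 0.0222, 0.0576]
eef_rot: [0.716, 0.699, -0.0, 0.0]
ft_force: [1.6, -2.2, -0.4]
width: 0.0005
```

Emit:
move_arm:
  series:
    - [0,0,0,0]

```text
time: 4.3
ee_pos: [0.4675, 0.0223, 0.0576]
eef_rot: [0.716, 0.699, 0.0, 0.0]
ft_force: [1.5, -1.6, -0.4]
width: 0.0003
```

Emit:
move_arm:
  series:
    - [0.0005,0,0,0]
    - [0.001,0,0,0]

```text
time: 4.5
ee_pos: [0.4676, 0.0231, 0.0576]
eef_rot: [0.716, 0.698, 0.0, 0.0]
ft_force: [1.9, -1.8, -1.4]
width: 0.0003
```

Emit:
move_arm:
  series:
    - [0.0005,0,0,0]
    - [0.001,0,0,0]

```text
time: 4.7
ee_pos: [0.4673, 0.0244, 0.0575]
eef_rot: [0.716, 0.699, -0.0, -0.0]
ft_force: [1.4, -1.0, -0.4]
width: 0.0006
```

Emit:
move_arm:
  series:
    - [0.0005,0,0,0]
    - [0.001,0,0,0]

```text
time: 4.9
ee_pos: [0.4674, 0.025, 0.0575]
eef_rot: [0.716, 0.698, -0.0, 0.0]
ft_force: [2.1, -3.5, 0.6]
width: 0.0005
```

Emit:
move_arm:
  series:
    - [0.0005,0,0,0]
    - [0.001,0,0,0]

```text
time: 5.1
ee_pos: [0.4675, 0.0255, 0.0575]
eef_rot: [0.716, 0.698, -0.0, 0.0]
ft_force: [1.5, -5.8, -0.7]
width: 0.0006
```

Emit:
move_arm:
  series:
    - [0.0005,0,0,0]
    - [0.001,0,0,0]

```text
time: 5.3
ee_pos: [0.4676, 0.0259, 0.0575]
eef_rot: [0.716, 0.698, -0.001, 0.001]
ft_force: [2.1, -9.5, -0.5]
width: 0.0004
```

Emit:
move_arm:
  series:
    - [-0.005,0,0,0]
    - [-0.015,0,0,0]
    - [-0.03,0,0,0]
    - [-0.045,0,0,0]
    - [-0.054,0,0,0]
    - [-0.056,0,0,0]
    - [-0.056,0,0,0]

```text
time: 6.0
ee_pos: [0.466, -0.0285, 0.0575]
eef_rot: [0.716, 0.698, 0.0, -0.0]
ft_force: [-0.5, 1.3, 0.5]
width: 0.0004
```

Emit:
move_arm:
  series:
    - [-0.0005,0,0,0]
    - [-0.001,0,0,0]
    - [-0.0015,0,0,0]
    - [-0.002,0,0,0]

```text
time: 6.4
ee_pos: [0.4661, -0.0304, 0.0575]
eef_rot: [0.715, 0.699, 0.0, 0.0]
ft_force: [0.5, -0.5, -0.3]
width: 0.0007
```

Emit:
move_arm:
  series:
    - [-0.0005,0,0,0]
    - [-0.001,0,0,0]
    - [-0.0015,0,0,0]

```text
time: 6.7
ee_pos: [0.466, -0.0322, 0.0575]
eef_rot: [0.716, 0.699, -0.0, 0.0]
ft_force: [-0.8, -0.2, -0.2]
width: 0.0007
```

Emit:
move_arm:
  series:
    - [-0.0005,0,0,0]
    - [-0.001,0,0,0]
    - [-0.0015,0,0,0]

```text
time: 7.0
ee_pos: [0.466, -0.0336, 0.0575]
eef_rot: [0.716, 0.699, 0.0, 0.0]
ft_force: [0.9, -0.1, 0.3]
width: 0.0006
```

Emit:
move_arm:
  series:
    - [-0.0005,0,0,0]
    - [-0.001,0,0,0]

```text
time: 7.2
ee_pos: [0.4659, -0.0346, 0.0575]
eef_rot: [0.716, 0.699, -0.0, 0.0]
ft_force: [-0.6, 0.2, 0.8]
width: 0.0004
```

Emit:
move_arm:
  series:
    - [-0.0005,0,0,0]
    - [-0.001,0,0,0]

```text
time: 7.4
ee_pos: [0.466, -0.0355, 0.0576]
eef_rot: [0.716, 0.699, 0.0, 0.0]
ft_force: [0.1, 0.7, 0.1]
width: 0.0007
```

Emit:
move_arm:
  series:
    - [-0.0005,0,0,0]
    - [-0.001,0,0,0]

```text
time: 7.6
ee_pos: [0.466, -0.0366, 0.0576]
eef_rot: [0.715, 0.699, 0.0, 0.0]
ft_force: [0.8, 1.0, 0.0]
width: 0.0003
```

Emit:
move_arm:
  series:
    - [-0.0005,0,0,0]
    - [-0.001,0,0,0]

```text
time: 7.8
ee_pos: [0.466, -0.0376, 0.0576]
eef_rot: [0.716, 0.699, 0.0, 0.0]
ft_force: [0.2, 1.9, -0.0]
width: 0.0003
```

Emit:
move_arm:
  series:
    - [-0.0005,0,0,0]
    - [-0.001,0,0,0]

```text
time: 8.0
ee_pos: [0.4659, -0.0387, 0.0576]
eef_rot: [0.716, 0.699, 0.0, 0.0]
ft_force: [0.6, 1.1, 0.2]
width: 0.0004
```

Emit:
move_arm:
  series:
    - [-0.0005,0,0,0]
    - [-0.001,0,0,0]

```text
time: 8.2
ee_pos: [0.4659, -0.0396, 0.0576]
eef_rot: [0.716, 0.699, 0.0, 0.0]
ft_force: [1.1, 1.0, 0.2]
width: -0.0001
```

Emit:
move_arm:
  series:
    - [-0.0005,0,0,0]
    - [-0.001,0,0,0]

```text
time: 8.4
ee_pos: [0.466, -0.0405, 0.0576]
eef_rot: [0.716, 0.699, 0.0, 0.0]
ft_force: [2.2, 2.2, -0.3]
width: 0.0005
```

Emit:
move_arm:
  series:
    - [-0.0005,0,0,0]
    - [-0.001,0,0,0]

```text
time: 8.6
ee_pos: [0.4661, -0.0414, 0.0576]
eef_rot: [0.715, 0.699, 0.0, 0.0]
ft_force: [4.9, 2.7, -1.4]
width: 0.0005
```

Emit:
move_arm:
  series:
    - [-0.0005,0,0,0]
    - [-0.001,0,0,0]

```text
time: 8.8
ee_pos: [0.4658, -0.0426, 0.0575]
eef_rot: [0.716, 0.699, -0.0, -0.0]
ft_force: [2.4, 1.2, 0.2]
width: 0.0004
```

Emit:
move_arm:
  series:
    - [-0.0005,0,0,0]
    - [-0.001,0,0,0]

```text
time: 9.0
ee_pos: [0.4656, -0.0438, 0.0575]
eef_rot: [0.716, 0.699, -0.0, -0.0]
ft_force: [0.8, 1.1, 0.1]
width: 0.0005
```

Emit:
move_arm:
  series:
    - [-0.0005,0,0,0]
    - [-0.001,0,0,0]

```text
time: 9.2
ee_pos: [0.4656, -0.0447, 0.0575]
eef_rot: [0.716, 0.699, -0.0, -0.0]
ft_force: [-0.2, 1.5, 0.5]
width: 0.0005
```

Emit:
move_arm:
  series:
    - [-0.0005,0,0,0]
    - [-0.001,0,0,0]

```text
time: 9.4
ee_pos: [0.4657, -0.0454, 0.0575]
eef_rot: [0.715, 0.699, 0.0, -0.0]
ft_force: [1.2, 3.0, -0.4]
width: 0.0006
```

Emit:
move_arm:
  series:
    - [-0.0005,0,0,0]
    - [-0.001,0,0,0]

```text
time: 9.6
ee_pos: [0.4657, -0.046, 0.0575]
eef_rot: [0.715, 0.699, 0.0, -0.0]
ft_force: [1.6, 5.6, -1.5]
width: 0.0006
```

Emit:
move_arm:
  series:
    - [-0.0005,0,0,0]
    - [-0.001,0,0,0]

```text
time: 9.8
ee_pos: [0.4657, -0.0464, 0.0575]
eef_rot: [0.715, 0.699, 0.001, -0.0]
ft_force: [1.8, 8.2, -1.1]
width: 0.0004
```

Emit:
move_arm:
  series:
    - [-0.0005,0,0,0]
    - [-0.001,0,0,0]

```text
time: 10.0
ee_pos: [0.4658, -0.0467, 0.0575]
eef_rot: [0.715, 0.699, 0.001, -0.001]
ft_force: [1.2, 11.2, -0.7]
width: 0.0004
```

Emit:
move_arm:
  series:
    - [0.0015,0,0,0]
    - [0.0015,0,0,0]
    - [0.0015,0,0,0]
    - [0.006,0,0,0]
    - [0.025,0,0,0]
    - [0.035,0,0,0]
    - [0.035,0,-0.03,0]
    - [0.035,0,-0.075,0]
    - [0.035,0,-0.075,0]

```text
time: 10.9
ee_pos: [0.4693, -0.0135, 0.1374]
eef_rot: [0.715, 0.699, 0.002, 0.003]
ft_force: [0.0, 0.4, 0.2]
width: 0.0008
```

Run:
```python
from h import *
import cv2
s=read_state();print(s["ee_pos"],s["ft_force"])
c=imaging.get_calibration("wrist")
p,d=imaging.camera("wrist");cv2.imwrite("pics/w2.png",cv2.resize(p[100:300,200:460,::-1],None,fx=3,fy=3,interpolation=cv2.INTER_CUBIC))
p,d=imaging.camera("top");cv2.imwrite("pics/t2.png",cv2.resize(p[140:260,200:380,::-1],None,fx=4.4,fy=4.4,interpolation=cv2.INTER_CUBIC))
```

```text
[ 0.46929339 -0.01353336  0.13738446] [0.04307135 0.39380039 0.2145541 ]
```

View pics/w2.png

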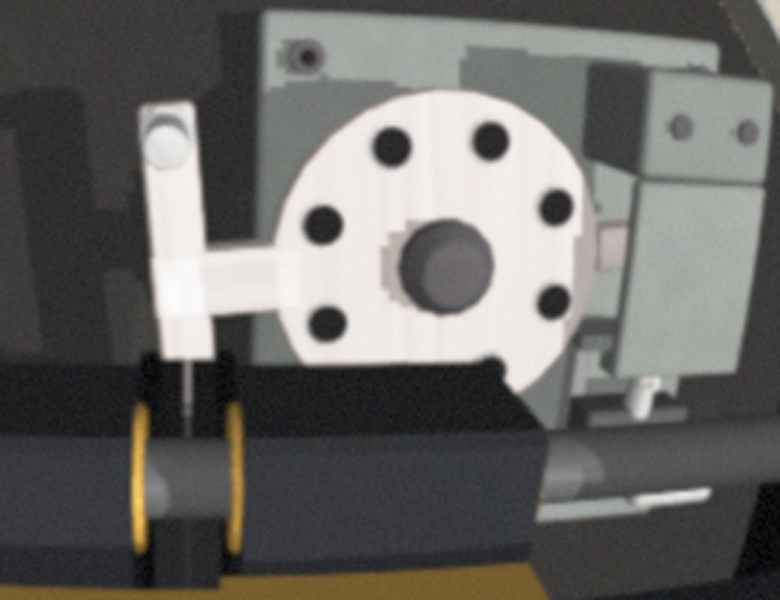

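View pics/t2.png

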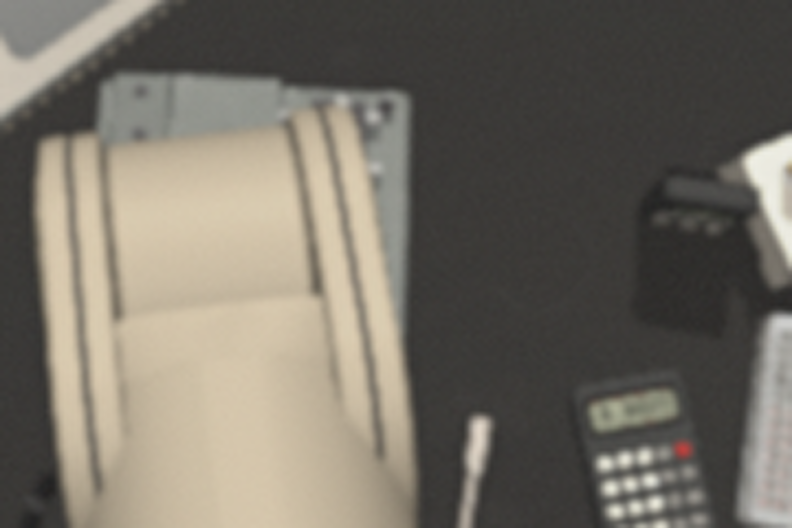

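Emit:
move_arm:
  series:
    - [-0.03,0.035,0,0]
    - [-0.055,0.075,0,0]
    - [-0.08,0.115,0,0]
    - [-0.095,0.145,0,0]
    - [-0.103,0.158,0,0]
    - [-0.103,0.158,0,0]
    - [-0.103,0.158,0,0]

```text
time: 11.7
ee_pos: [0.6209, -0.1197, 0.1311]
eef_rot: [0.715, 0.699, -0.001, -0.001]
ft_force: [1.2, 0.2, -0.1]
width: 0.0006
```

Run:
```python
from h import *
import cv2
s=read_state();print(s["ee_pos"],s["ft_force"])
p,d=imaging.camera("scene");cv2.imwrite("pics/s3.png",cv2.resize(p[110:260,200:350,::-1],None,fx=4,fy=4,interpolation=cv2.INTER_CUBIC))
p,d=imaging.camera("wrist");cv2.imwrite("pics/w3.png",cv2.resize(p[:,:,::-1],None,fx=1.5,fy=1.5))
```

```text
[ 0.6209397  -0.11971808  0.13113763] [ 1.18679612  0.17904795 -0.0522181 ]
```

View pics/s3.png

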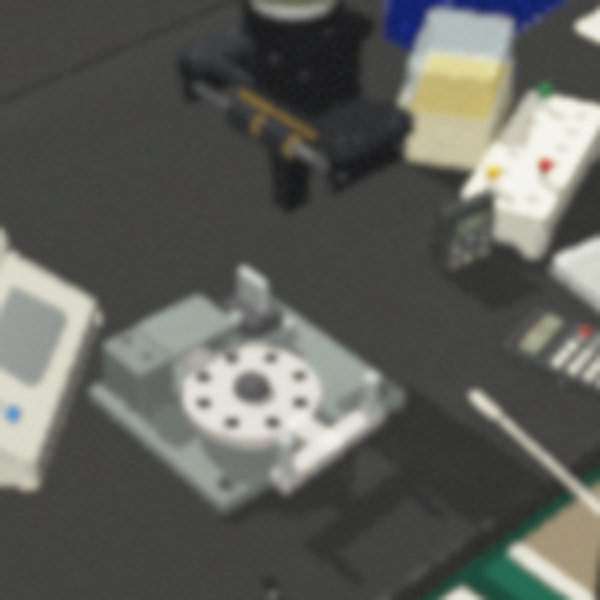

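View pics/w3.png

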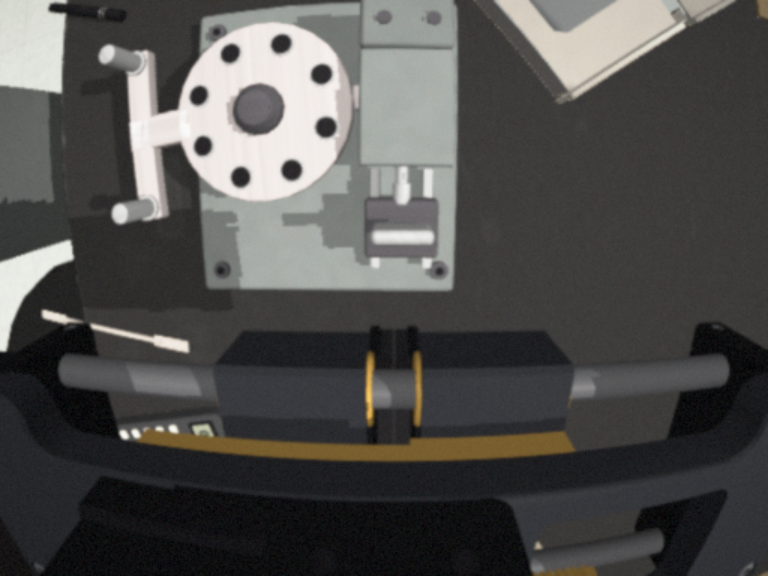

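Run:
```python
from h import *
print(read_state()["ee_pos"])
for n,u,v,z in (("tab",402,237,.076),("tabface",402,244,.076),("pL",108,54,.08),("pR",121,213,.08),("disc",265,112,.046)): print(n,np.round(wray((u+.5)/1.5-.5,(v+.5)/1.5-.5,z),4))
```

```text
[ 0.62096383 -0.11947413  0.13209016]
tab [ 0.6265 -0.0831  0.076 ]
tabface [ 0.6264 -0.0866  0.076 ]
pL [0.468  0.0286 0.08  ]
pR [ 0.4735 -0.0622  0.08  ]
disc [ 0.5518 -0.0135  0.046 ]
```

Emit:
move_arm:
  series:
    - [0,0.004,0.04,0]
    - [0,0.004,0.065,0]
    - [0,0.004,0.077,0]
    - [0,0.004,0.077,0]
    - [0.008,0.004,0.077,0]
    - [0.014,0.004,0.077,0]
    - [0.018,0.004,0.077,0]
    - [0.019,0.004,0.077,0]
    - [0.019,0.004,0.077,0]

```text
time: 12.7
ee_pos: [0.6266, -0.1012, 0.056]
eef_rot: [0.715, 0.699, 0.0, 0.0]
ft_force: [-0.3, -0.8, -0.4]
width: 0.0006
```

Emit:
move_arm:
  series:
    - [0.0005,0,0,0]
    - [0.001,0,0,0]
    - [0.0015,0,0,0]
    - [0.002,0,0,0]

```text
time: 13.1
ee_pos: [0.6264, -0.0995, 0.0555]
eef_rot: [0.716, 0.699, -0.0, -0.0]
ft_force: [0.6, -0.3, -0.4]
width: 0.0004
```

Emit:
move_arm:
  series:
    - [0.0005,0,0,0]
    - [0.001,0,0,0]
    - [0.0015,0,0,0]
    - [0.002,0,0,0]

```text
time: 13.5
ee_pos: [0.6265, -0.0983, 0.0556]
eef_rot: [0.716, 0.698, -0.0, 0.0]
ft_force: [-0.3, -2.7, -0.3]
width: 0.0004
```

Emit:
move_arm:
  series:
    - [0.0005,0,0,0]
    - [0.001,0,0,0]
    - [0.0015,0,0,0]
    - [0.002,0,0,0]

```text
time: 13.9
ee_pos: [0.6265, -0.0981, 0.0556]
eef_rot: [0.716, 0.698, -0.001, 0.001]
ft_force: [-0.6, -8.3, 0.6]
width: 0.0006
```

Emit:
move_arm:
  series:
    - [0.0005,0,0,0]
    - [0.001,0,0,0]

```text
time: 14.1
ee_pos: [0.6265, -0.0972, 0.0556]
eef_rot: [0.716, 0.698, -0.001, 0.001]
ft_force: [-0.2, -9.2, -0.0]
width: 0.0004
```

Emit:
move_arm:
  series:
    - [0.0005,0,0,0]
    - [0.001,0,0,0]

```text
time: 14.3
ee_pos: [0.6265, -0.0962, 0.0556]
eef_rot: [0.716, 0.698, -0.001, 0.001]
ft_force: [-0.6, -8.2, 0.1]
width: 0.0007
```

Emit:
move_arm:
  series:
    - [0.0005,0,0,0]
    - [0.001,0,0,0]

```text
time: 14.5
ee_pos: [0.6266, -0.0952, 0.0556]
eef_rot: [0.716, 0.698, -0.001, 0.001]
ft_force: [-0.7, -7.5, 0.4]
width: 0.0005
```

Emit:
move_arm:
  series:
    - [0.0005,0,0,0]
    - [0.001,0,0,0]

```text
time: 14.7
ee_pos: [0.6266, -0.0942, 0.0556]
eef_rot: [0.716, 0.698, -0.001, 0.001]
ft_force: [0.4, -8.3, 0.1]
width: 0.0006
```

Emit:
move_arm:
  series:
    - [0.0005,0,0,0]
    - [0.001,0,0,0]
    - [0.0015,0,0,0]
    - [0.002,0,0,0]

```text
time: 15.1
ee_pos: [0.6266, -0.0922, 0.0556]
eef_rot: [0.716, 0.698, -0.001, 0.001]
ft_force: [-0.1, -8.3, 0.5]
width: 0.0005
```

Emit:
move_arm:
  series:
    - [0.0005,0,0,0]
    - [0.001,0,0,0]

```text
time: 15.3
ee_pos: [0.6267, -0.0912, 0.0556]
eef_rot: [0.716, 0.698, -0.001, 0.001]
ft_force: [1.0, -7.8, 0.3]
width: 0.0008
```

Emit:
move_arm:
  series:
    - [0.0005,0,0,0]
    - [0.001,0,0,0]

```text
time: 15.5
ee_pos: [0.6267, -0.0902, 0.0556]
eef_rot: [0.716, 0.698, -0.001, 0.001]
ft_force: [-1.0, -8.5, 0.6]
width: 0.0004
```

Emit:
move_arm:
  series:
    - [0.0005,0,0,0]
    - [0.001,0,0,0]

```text
time: 15.7
ee_pos: [0.6267, -0.0892, 0.0556]
eef_rot: [0.716, 0.698, -0.001, 0.001]
ft_force: [0.1, -8.4, 0.6]
width: 0.0007
```

Emit:
move_arm:
  series:
    - [0.0003,0,0,0]
    - [0.0005,0,0,0]

```text
time: 15.9
ee_pos: [0.6267, -0.0887, 0.0556]
eef_rot: [0.716, 0.698, -0.001, 0.001]
ft_force: [-1.0, -7.6, 0.1]
width: 0.0004
```

Emit:
move_arm:
  series:
    - [0.0003,0,0,0]
    - [0.0005,0,0,0]

```text
time: 16.1
ee_pos: [0.6268, -0.0881, 0.0556]
eef_rot: [0.716, 0.698, -0.001, 0.001]
ft_force: [0.4, -8.5, 0.5]
width: 0.0003
```

Emit:
move_arm:
  series:
    - [0.0003,0,0,0]
    - [0.0005,0,0,0]

```text
time: 16.3
ee_pos: [0.6268, -0.0876, 0.0556]
eef_rot: [0.716, 0.698, -0.001, 0.001]
ft_force: [-0.1, -8.0, 0.4]
width: 0.0003
```

Emit:
move_arm:
  series:
    - [0.0003,0,0,0]
    - [0.0005,0,0,0]

```text
time: 16.5
ee_pos: [0.6268, -0.0871, 0.0556]
eef_rot: [0.716, 0.698, -0.001, 0.001]
ft_force: [-0.7, -8.2, -0.8]
width: 0.0007
```

Emit:
move_arm:
  series:
    - [0.0003,0,0,0]
    - [0.0005,0,0,0]

```text
time: 16.7
ee_pos: [0.6268, -0.0866, 0.0556]
eef_rot: [0.716, 0.698, -0.001, 0.001]
ft_force: [-0.4, -8.2, 0.9]
width: 0.0005
```

Emit:
move_arm:
  series:
    - [0.0003,0,0,0]
    - [0.0005,0,0,0]

```text
time: 16.9
ee_pos: [0.6268, -0.0864, 0.0556]
eef_rot: [0.716, 0.698, -0.001, 0.001]
ft_force: [-0.3, -8.8, 0.5]
width: 0.0006
```

Emit:
move_arm:
  series:
    - [0.0003,0,0,0]
    - [0.0005,0,0,0]

```text
time: 17.1
ee_pos: [0.6268, -0.0862, 0.0556]
eef_rot: [0.716, 0.698, -0.001, 0.001]
ft_force: [-0.1, -9.8, 0.3]
width: 0.0006
```

Emit:
move_arm:
  series:
    - [0.0003,0,0,0]
    - [0.0005,0,0,0]

```text
time: 17.3
ee_pos: [0.6268, -0.086, 0.0556]
eef_rot: [0.716, 0.698, -0.001, 0.001]
ft_force: [-0.2, -9.8, 1.3]
width: 0.0003
```

Emit:
move_arm:
  series:
    - [0.0003,0,0,0]
    - [0.0005,0,0,0]

```text
time: 17.5
ee_pos: [0.6268, -0.0857, 0.0556]
eef_rot: [0.717, 0.698, -0.001, 0.001]
ft_force: [0.8, -11.7, 0.1]
width: 0.0004
```

Emit:
move_arm:
  series:
    - [0.0003,0,0,0]
    - [0.0005,0,0,0]

```text
time: 17.7
ee_pos: [0.6268, -0.0855, 0.0556]
eef_rot: [0.717, 0.697, -0.002, 0.002]
ft_force: [0.3, -11.2, 0.9]
width: 0.0008
```

Emit:
move_arm:
  series:
    - [0,0,0,0]

```text
time: 17.8
ee_pos: [0.6268, -0.0854, 0.0556]
eef_rot: [0.717, 0.697, -0.002, 0.002]
ft_force: [0.1, -11.9, -0.3]
width: 0.0002
```

Emit:
move_arm:
  series:
    - [0.0003,0,0,0]
    - [0.0005,0,0,0]
    - [0.0005,0,0,0]

```text
time: 18.1
ee_pos: [0.6268, -0.0853, 0.0556]
eef_rot: [0.717, 0.697, -0.002, 0.002]
ft_force: [-0.2, -12.6, 1.3]
width: 0.0006
```

Emit:
move_arm:
  series:
    - [0,0,0,0]

```text
time: 18.2
ee_pos: [0.6269, -0.0853, 0.0556]
eef_rot: [0.717, 0.697, -0.002, 0.002]
ft_force: [-0.2, -11.8, 0.0]
width: 0.0004
```

Emit:
move_arm:
  series:
    - [0,0,0,0]

```text
time: 18.3
ee_pos: [0.6268, -0.0853, 0.0556]
eef_rot: [0.717, 0.697, -0.002, 0.002]
ft_force: [0.4, -11.7, 0.6]
width: 0.0006
```

One more small step, then check.

Emit:
move_arm:
  series:
    - [0.0003,0,0,0]
    - [0.0006,0,0,0]
    - [0.0008,0,0,0]

```text
time: 18.6
ee_pos: [0.6268, -0.0849, 0.0556]
eef_rot: [0.717, 0.697, -0.002, 0.002]
ft_force: [0.3, -13.1, 0.6]
width: 0.0007
```

Emit:
move_arm:
  series:
    - [0,0,0,0]

```text
time: 18.7
ee_pos: [0.6268, -0.0849, 0.0556]
eef_rot: [0.717, 0.697, -0.002, 0.002]
ft_force: [-1.5, -13.1, 0.7]
width: 0.0006
```

Emit:
move_arm:
  series:
    - [-0.002,0,0,0]
    - [-0.004,0,0,0]
    - [-0.008,0,0,0]
    - [-0.015,0,0,0]
    - [-0.015,0,0,0]
    - [-0.015,0,0,0]
    - [-0.015,0,-0.03,0]
    - [-0.015,0,-0.07,0]
    - [-0.015,0,-0.08,0]
    - [-0.015,0,-0.08,0]

```text
time: 19.7
ee_pos: [0.6278, -0.0947, 0.1376]
eef_rot: [0.715, 0.699, 0.001, 0.001]
ft_force: [-0.5, 0.3, -0.4]
width: 0.0006
```

Run:
```python
from h import *
import cv2
s=read_state();print(s["ee_pos"],s["ft_force"])
p,d=imaging.camera("wrist");cv2.imwrite("pics/w4.png",cv2.resize(p[:,:,::-1],None,fx=1.5,fy=1.5))
```

```text
[ 0.62775077 -0.09474628  0.13764311] [-0.45208846  0.31328102 -0.36519592]
```

View pics/w4.png

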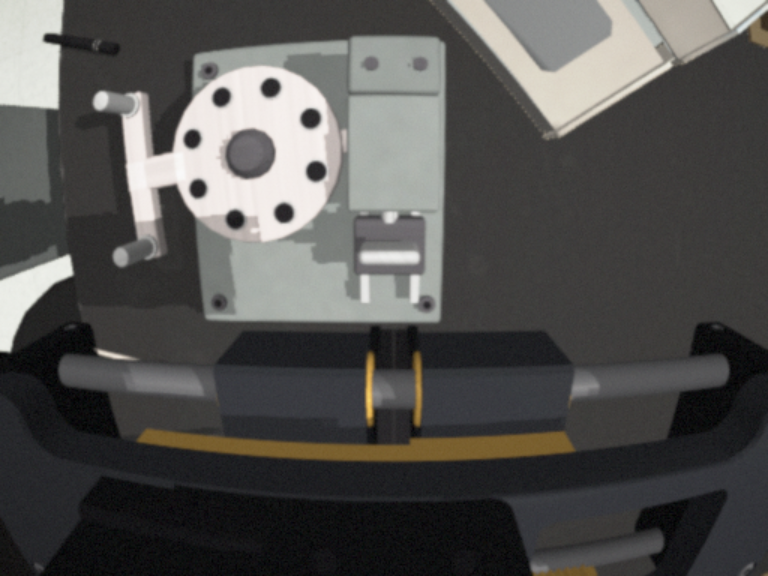

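Emit:
move_arm:
  series:
    - [0.018,-0.04,0,0]
    - [0.038,-0.08,0,0]
    - [0.058,-0.12,0,0]
    - [0.07,-0.15,0,0]
    - [0.076,-0.162,0,0]
    - [0.076,-0.162,0,0]
    - [0.076,-0.162,0,0]
    - [0.076,-0.162,0,0]

```text
time: 20.55
ee_pos: [0.4669, -0.0158, 0.1351]
eef_rot: [0.716, 0.698, 0.0, -0.0]
ft_force: [-0.2, 0.1, 0.1]
width: 0.0004
```

Emit:
move_arm:
  series:
    - [0,0,0.03,0]
    - [0,0,0.06,0]
    - [0,0,0.076,0]
    - [0,0,0.08,0]
    - [0,0,0.08,0]
    - [0,0,0.08,0]

```text
time: 21.15
ee_pos: [0.4673, -0.0153, 0.0563]
eef_rot: [0.716, 0.699, 0.0, 0.0]
ft_force: [-0.1, 0.5, -1.1]
width: 0.0006
```

Emit:
move_arm:
  series:
    - [0.01,0,0,0]
    - [0.02,0,0,0]
    - [0.025,0,0,0]
    - [0.027,0,0,0]
    - [0.027,0,0,0]
    - [0.0275,0,0,0]
    - [0.028,0,0,0]

```text
time: 21.85
ee_pos: [0.4671, 0.0125, 0.0555]
eef_rot: [0.716, 0.698, -0.0, 0.0]
ft_force: [0.1, -0.3, 0.5]
width: 0.0004
```

Emit:
move_arm:
  series:
    - [0.0005,0,0,0]
    - [0.001,0,0,0]

```text
time: 22.05
ee_pos: [0.4671, 0.0131, 0.0555]
eef_rot: [0.716, 0.698, -0.0, 0.0]
ft_force: [0.3, -2.1, 0.3]
width: 0.0003
```

Emit:
move_arm:
  series:
    - [0.0005,0,0,0]
    - [0.001,0,0,0]

```text
time: 22.25
ee_pos: [0.4668, 0.0139, 0.0554]
eef_rot: [0.716, 0.698, -0.001, 0.0]
ft_force: [-1.1, -6.1, 1.4]
width: 0.0005
```

Emit:
move_arm:
  series:
    - [0.0005,0,0,0]
    - [0.001,0,0,0]

```text
time: 22.45
ee_pos: [0.4669, 0.0145, 0.0554]
eef_rot: [0.716, 0.698, -0.001, 0.0]
ft_force: [-1.0, -7.7, 0.9]
width: 0.0003
```

Emit:
move_arm:
  series:
    - [-0.001,0,0,0]
    - [-0.0012,0,0,0]
    - [-0.0012,0,0,0]
    - [-0.0012,0,0,0]

```text
time: 22.85
ee_pos: [0.4668, 0.0141, 0.0554]
eef_rot: [0.716, 0.698, -0.0, -0.0]
ft_force: [-2.6, -5.0, 1.7]
width: 0.0007
```

Emit:
move_arm:
  series:
    - [0,0,0,0]

```text
time: 22.95
ee_pos: [0.4668, 0.0141, 0.0554]
eef_rot: [0.716, 0.699, -0.0, -0.0]
ft_force: [-3.1, -4.1, 2.0]
width: 0.0005
```

Emit:
move_arm:
  series:
    - [-0.003,0,0,0]
    - [-0.01,0,0,0]
    - [-0.025,0,0,0]
    - [-0.04,0,0,0]
    - [-0.052,0,0,0]
    - [-0.057,0,0,0]
    - [-0.058,0,0,0]
    - [-0.0585,0,0,0]

```text
time: 23.75
ee_pos: [0.4658, -0.0436, 0.0556]
eef_rot: [0.715, 0.699, 0.0, -0.0]
ft_force: [0.3, -0.4, -0.2]
width: 0.0009
```

Emit:
move_arm:
  series:
    - [-0.0005,0,0,0]
    - [-0.001,0,0,0]

```text
time: 23.95
ee_pos: [0.4658, -0.0445, 0.0556]
eef_rot: [0.715, 0.699, 0.0, 0.0]
ft_force: [-0.2, -0.2, 0.6]
width: 0.0005
```

Emit:
move_arm:
  series:
    - [-0.0005,0,0,0]
    - [-0.001,0,0,0]

```text
time: 24.15
ee_pos: [0.4658, -0.0457, 0.0556]
eef_rot: [0.715, 0.699, 0.0, 0.0]
ft_force: [0.4, 1.1, -0.7]
width: 0.0005
```

Emit:
move_arm:
  series:
    - [-0.0005,0,0,0]
    - [-0.0005,0,0,0]

```text
time: 24.35
ee_pos: [0.4659, -0.0459, 0.0556]
eef_rot: [0.715, 0.699, 0.0, -0.0]
ft_force: [0.6, 3.5, -0.2]
width: 0.0006
```

Emit:
move_arm:
  series:
    - [-0.0005,0,0,0]
    - [-0.0005,0,0,0]

```text
time: 24.55
ee_pos: [0.4658, -0.0462, 0.0556]
eef_rot: [0.715, 0.699, 0.0, -0.0]
ft_force: [1.3, 5.0, -0.3]
width: 0.0003
```

Emit:
move_arm:
  series:
    - [-0.0005,0,0,0]
    - [-0.0005,0,0,0]

```text
time: 24.75
ee_pos: [0.4659, -0.0464, 0.0556]
eef_rot: [0.715, 0.699, 0.001, -0.0]
ft_force: [2.6, 6.8, -0.9]
width: 0.0002
```

Emit:
move_arm:
  series:
    - [-0.0005,0,0,0]
    - [-0.0005,0,0,0]

```text
time: 24.95
ee_pos: [0.4659, -0.0466, 0.0556]
eef_rot: [0.715, 0.699, 0.001, -0.0]
ft_force: [1.1, 7.1, 0.0]
width: 0.0003
```

Emit:
move_arm:
  series:
    - [0.001,0,0,0]
    - [0.002,0,0,0]
    - [0.002,0,0,0]
    - [0.006,0,0,0]
    - [0.02,0,0,0]
    - [0.033,0,0,0]
    - [0.033,0,-0.03,0]
    - [0.033,0,-0.075,0]
    - [0.033,0,-0.08,0]
    - [0.033,0,-0.08,0]

```text
time: 25.95
ee_pos: [0.4673, -0.0151, 0.1367]
eef_rot: [0.716, 0.698, 0.0, 0.001]
ft_force: [-0.3, -0.2, 0.1]
width: 0.0004
```

Run:
```python
from h import *
import cv2
s=read_state();print(s["ee_pos"],s["ft_force"])
p,d=imaging.camera("scene");cv2.imwrite("pics/s5.png",cv2.resize(p[150:300,120:380,::-1],None,fx=3,fy=3,interpolation=cv2.INTER_CUBIC))
```

```text
[ 0.46729355 -0.01507579  0.13667214] [-0.27339578 -0.15550399  0.11607604]
```

View pics/s5.png

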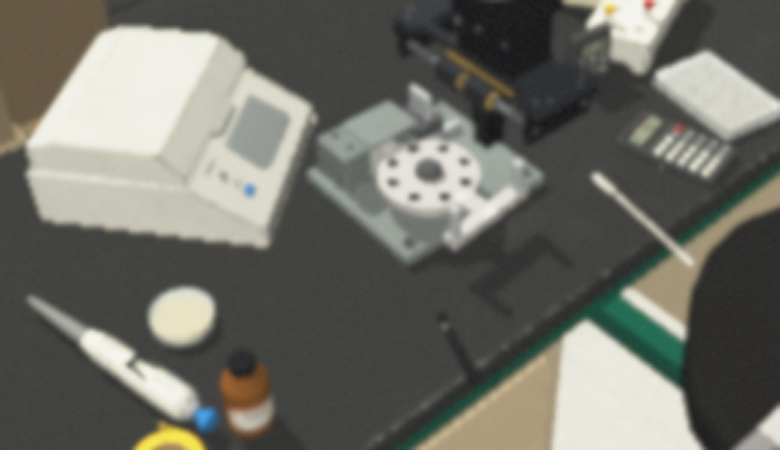

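Emit:
move_arm:
  series:
    - [-0.03,0.035,0,0]
    - [-0.055,0.075,0,0]
    - [-0.075,0.115,0,0]
    - [-0.086,0.145,0,0]
    - [-0.09,0.162,0,0]
    - [-0.09,0.162,0,0]
    - [-0.09,0.162,0,0]
    - [-0.09,0.162,0.04,0]
    - [-0.09,0.162,0.07,0]
    - [-0.09,0.162,0.08,0]
    - [-0.09,0.162,0.08,0]
    - [-0.09,0.162,0.08,0]

```text
time: 27.2
ee_pos: [0.6267, -0.1087, 0.057]
eef_rot: [0.715, 0.699, 0.0, 0.001]
ft_force: [-0.3, -0.2, 0.8]
width: 0.0003
```

Emit:
move_arm:
  series:
    - [0.01,0,0,0]
    - [0.016,0,0,0]
    - [0.019,0,0,0]
    - [0.0195,0,0,0]
    - [0.02,0,0,0]
    - [0.02,0,0,0]

```text
time: 27.8
ee_pos: [0.6267, -0.0892, 0.0555]
eef_rot: [0.716, 0.698, -0.0, 0.0]
ft_force: [-0.1, -0.0, -0.3]
width: 0.0004
```

Emit:
move_arm:
  series:
    - [0.0005,0,0,0]
    - [0.001,0,0,0]

```text
time: 28.0
ee_pos: [0.6267, -0.0881, 0.0555]
eef_rot: [0.716, 0.698, -0.0, 0.0]
ft_force: [-0.3, 0.2, 0.3]
width: 0.0007
```

Emit:
move_arm:
  series:
    - [0.0005,0,0,0]
    - [0.001,0,0,0]

```text
time: 28.2
ee_pos: [0.6268, -0.0869, 0.0555]
eef_rot: [0.716, 0.699, -0.0, 0.0]
ft_force: [0.2, 0.7, -0.3]
width: -0.0
```

Emit:
move_arm:
  series:
    - [0.0005,0,0,0]
    - [0.001,0,0,0]

```text
time: 28.4
ee_pos: [0.6268, -0.0859, 0.0556]
eef_rot: [0.716, 0.699, -0.0, 0.0]
ft_force: [-0.3, -1.1, -0.5]
width: 0.0004
```

Emit:
move_arm:
  series:
    - [0.0005,0,0,0]
    - [0.001,0,0,0]

```text
time: 28.6
ee_pos: [0.6268, -0.0855, 0.0556]
eef_rot: [0.716, 0.698, -0.0, 0.0]
ft_force: [-0.1, -2.5, 0.3]
width: 0.0004
```

Emit:
move_arm:
  series:
    - [0.0005,0,0,0]
    - [0.001,0,0,0]
    - [0.001,0,0,0]

```text
time: 28.9
ee_pos: [0.6268, -0.0854, 0.0556]
eef_rot: [0.716, 0.698, -0.001, 0.001]
ft_force: [-0.6, -4.2, 0.0]
width: 0.0007
```

Emit:
move_arm:
  series:
    - [0.0003,0,0,0]
    - [0.0005,0,0,0]
    - [0.0005,0,0,0]

```text
time: 29.2
ee_pos: [0.6268, -0.0854, 0.0556]
eef_rot: [0.716, 0.698, -0.001, 0.001]
ft_force: [0.2, -6.9, 0.3]
width: 0.0004
```

Emit:
move_arm:
  series:
    - [0.0003,0,0,0]
    - [0.0005,0,0,0]
    - [0.0005,0,0,0]

```text
time: 29.5
ee_pos: [0.6268, -0.0854, 0.0556]
eef_rot: [0.716, 0.698, -0.001, 0.001]
ft_force: [-0.0, -7.2, 1.1]
width: 0.0002
```

Emit:
move_arm:
  series:
    - [0.0004,0,0,0]
    - [0.0008,0,0,0]
    - [0.0008,0,0,0]

```text
time: 29.8
ee_pos: [0.6268, -0.0854, 0.0556]
eef_rot: [0.716, 0.698, -0.001, 0.001]
ft_force: [-1.3, -9.4, 0.6]
width: 0.0002
```

Emit:
move_arm:
  series:
    - [0.0003,0,0,0]
    - [0.0005,0,0,0]
    - [0.0005,0,0,0]

```text
time: 30.1
ee_pos: [0.6268, -0.0853, 0.0556]
eef_rot: [0.717, 0.698, -0.001, 0.001]
ft_force: [-0.2, -10.3, 1.0]
width: 0.0006
```

Emit:
move_arm:
  series:
    - [0.0003,0,0,0]
    - [0.0005,0,0,0]
    - [0.0005,0,0,0]

```text
time: 30.4
ee_pos: [0.6268, -0.0852, 0.0556]
eef_rot: [0.717, 0.697, -0.002, 0.002]
ft_force: [0.5, -11.8, 2.1]
width: 0.0003
```

Emit:
move_arm:
  series:
    - [0.0003,0,0,0]
    - [0.0006,0,0,0]
    - [0.0006,0,0,0]

```text
time: 30.7
ee_pos: [0.6268, -0.085, 0.0556]
eef_rot: [0.717, 0.697, -0.002, 0.002]
ft_force: [-0.8, -13.0, 1.8]
width: 0.0007
```

Emit:
move_arm:
  series:
    - [0.0003,0,0,0]
    - [0.0003,0,0,0]

```text
time: 30.9
ee_pos: [0.6268, -0.0849, 0.0556]
eef_rot: [0.717, 0.697, -0.002, 0.002]
ft_force: [-0.9, -12.4, 2.0]
width: 0.0004
```

Emit:
move_arm:
  series:
    - [0,0,0,0]

```text
time: 31.0
ee_pos: [0.6268, -0.0849, 0.0556]
eef_rot: [0.717, 0.697, -0.002, 0.002]
ft_force: [-1.3, -13.4, 1.6]
width: 0.0006
```

Emit:
move_arm:
  series:
    - [-0.002,0,0,0]
    - [-0.004,0,0,0]
    - [-0.008,0,0,0]
    - [-0.015,0,0,0]
    - [-0.015,0,0,0]
    - [-0.015,0,0,0]
    - [-0.015,0,-0.03,0]
    - [-0.015,0,-0.07,0]
    - [-0.015,0,-0.08,0]
    - [-0.015,0,-0.08,0]

```text
time: 32.0
ee_pos: [0.6278, -0.0948, 0.1376]
eef_rot: [0.715, 0.699, 0.001, 0.001]
ft_force: [-0.6, 0.9, -0.9]
width: 0.0007
```

Emit:
move_arm:
  series:
    - [0.018,-0.04,0,0]
    - [0.038,-0.08,0,0]
    - [0.058,-0.12,0,0]
    - [0.07,-0.15,0,0]
    - [0.076,-0.162,0,0]
    - [0.076,-0.162,0,0]
    - [0.076,-0.162,0,0]
    - [0.076,-0.162,0,0]

```text
time: 32.8
ee_pos: [0.4669, -0.0157, 0.1351]
eef_rot: [0.716, 0.698, 0.0, -0.0]
ft_force: [-0.4, -0.3, -0.4]
width: 0.0006
```

Emit:
move_arm:
  series:
    - [0,0,0.03,0]
    - [0,0,0.06,0]
    - [0,0,0.076,0]
    - [0,0,0.08,0]
    - [0,0,0.08,0]
    - [0,0,0.08,0]

```text
time: 33.4
ee_pos: [0.4673, -0.0153, 0.0563]
eef_rot: [0.716, 0.699, 0.0, 0.0]
ft_force: [0.1, 0.4, -0.3]
width: 0.0006
```

Emit:
move_arm:
  series:
    - [0.01,0,0,0]
    - [0.02,0,0,0]
    - [0.025,0,0,0]
    - [0.027,0,0,0]
    - [0.0275,0,0,0]
    - [0.028,0,0,0]
    - [0.0285,0,0,0]
    - [0.0285,0,0,0]

```text
time: 34.2
ee_pos: [0.4671, 0.0127, 0.0555]
eef_rot: [0.716, 0.698, -0.0, 0.0]
ft_force: [-0.2, -2.1, -0.1]
width: 0.0005
```

Emit:
move_arm:
  series:
    - [0.0003,0,0,0]
    - [0.0003,0,0,0]

```text
time: 34.4
ee_pos: [0.467, 0.0131, 0.0555]
eef_rot: [0.716, 0.698, -0.0, 0.0]
ft_force: [-1.1, -3.4, 2.1]
width: 0.0006
```

Emit:
move_arm:
  series:
    - [0.0003,0,0,0]
    - [0.0003,0,0,0]

```text
time: 34.6
ee_pos: [0.4669, 0.0134, 0.0555]
eef_rot: [0.716, 0.698, -0.0, 0.0]
ft_force: [-1.3, -3.7, 1.4]
width: 0.0004
```

Left held ~3.5 N. Now right, stopping at ~3 N.

Emit:
move_arm:
  series:
    - [0,0,0,0]
    - [-0.003,0,0,0]
    - [-0.01,0,0,0]
    - [-0.025,0,0,0]
    - [-0.04,0,0,0]
    - [-0.052,0,0,0]
    - [-0.057,0,0,0]
    - [-0.058,0,0,0]
    - [-0.0585,0,0,0]

```text
time: 35.5
ee_pos: [0.4658, -0.0443, 0.0556]
eef_rot: [0.715, 0.699, 0.0, -0.0]
ft_force: [-0.6, 0.4, 1.0]
width: 0.0005
```

Emit:
move_arm:
  series:
    - [-0.0005,0,0,0]
    - [-0.0005,0,0,0]

```text
time: 35.7
ee_pos: [0.4657, -0.0447, 0.0556]
eef_rot: [0.715, 0.699, 0.0, -0.0]
ft_force: [-0.5, -0.4, 0.5]
width: 0.0004
```

Emit:
move_arm:
  series:
    - [-0.0004,0,0,0]
    - [-0.0004,0,0,0]

```text
time: 35.9
ee_pos: [0.4657, -0.0455, 0.0555]
eef_rot: [0.715, 0.699, -0.0, 0.0]
ft_force: [0.2, -0.9, 0.4]
width: 0.0006
```

Emit:
move_arm:
  series:
    - [-0.0004,0,0,0]
    - [-0.0004,0,0,0]

```text
time: 36.1
ee_pos: [0.4658, -0.0458, 0.0556]
eef_rot: [0.715, 0.699, 0.0, 0.0]
ft_force: [0.1, 1.1, -0.5]
width: 0.0008
```

Emit:
move_arm:
  series:
    - [-0.0004,0,0,0]
    - [-0.0004,0,0,0]

```text
time: 36.3
ee_pos: [0.4658, -0.046, 0.0556]
eef_rot: [0.715, 0.699, 0.0, -0.0]
ft_force: [0.5, 2.2, 0.2]
width: 0.0001
```

Emit:
move_arm:
  series:
    - [-0.0004,0,0,0]
    - [-0.0004,0,0,0]

```text
time: 36.5
ee_pos: [0.4658, -0.0463, 0.0556]
eef_rot: [0.715, 0.699, 0.0, -0.0]
ft_force: [0.3, 6.3, -0.0]
width: 0.0005
```

Emit:
move_arm:
  series:
    - [0.001,0,0,0]
    - [0.001,0,0,0]
    - [0.002,0,0,0]
    - [0.008,0,0,0]
    - [0.02,0,0,0]
    - [0.031,0,0,0]
    - [0.031,0,0,0]
    - [0.031,0,-0.03,0]
    - [0.031,0,-0.075,0]
    - [0.031,0,-0.1,0]
    - [0.031,0,-0.1,0]
    - [0.031,0,-0.1,0]

```text
time: 37.7
ee_pos: [0.4665, -0.0161, 0.1556]
eef_rot: [0.716, 0.699, -0.0, 0.001]
ft_force: [-0.4, 0.6, -0.3]
width: 0.0006
```

Run:
```python
from h import *
import cv2
s=read_state();print(s["time"],s["ee_pos"],s["ft_force"],np.abs(s["joint_vel"]).max())
p,d=imaging.camera("scene")
q=cv2.imread("pics/scene0.png")
cv2.imwrite("pics/s6.png",np.vstack([q[170:310,120:400],p[170:310,120:400,::-1]]).repeat(2,0).repeat(2,1))
```

```text
37.7 [ 0.46651083 -0.01606279  0.15559753] [-0.38619087  0.58048288 -0.31573906] 0.024873150918853473
```

View pics/s6.png

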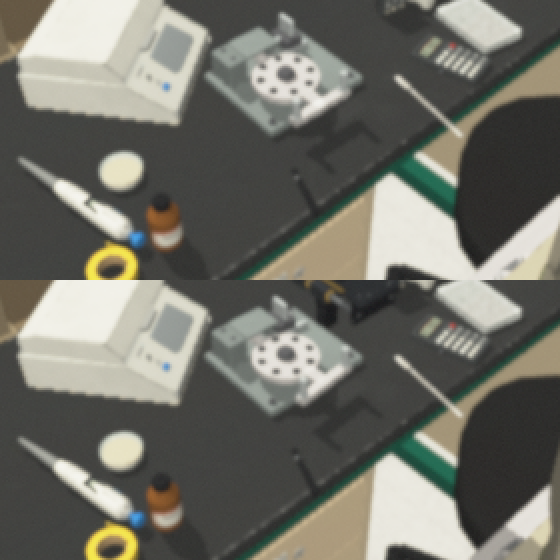

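The bottle and dish are where they started, and the rotor is held turned right with the fingers clear of it. I'm handing the job in.

```bash
python3 -c "
from bench import r
print(r.close_job())"
```

```text
the job is handed in; nothing more can be done
None
```

The rotor's play is taken up and the job is handed in, at about 38 s of the 67 s allowed; no verdict was reported.

- **Finding the play:** I rocked the rotor left until its tail met the nose, then right until it met the hidden stop. The play was about 10 mm. The highest forces were 9.5 N left and 11.2 N right, above the 2 to 5 N suggested but under the 15 N limit.
- **Taking it up:** The slide moved freely at about 8 N. I pushed it to about 13 N, so about 5 N should have been on the nose, and let go.
- **First proof:** I pressed left up to 7.7 N and right up to 7.1 N, harder than I meant to. On checking the tab, the slide only started to move again at about 10 to 11 N. So the preload may have dropped to about 2 to 3 N.
- **Second take-up and proof:** I pushed the slide back to about 13 N. I then pressed left at 2 to 4 N and right at 1 to 6 N. Both posts resisted straight away with no free travel.

At the end the arm was clear and the wrist force was near zero. The last picture shows the bottle and dish where they started. The timer is outside that crop, but it looked unmoved when I last saw it, before the slide was pushed.

The nose force is worked out from the wrist force and was not measured directly. How much stayed on the nose during the right-hand presses is therefore uncertain.

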